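# Unlock the sample case and present its combination lock

### The arm

A 6-joint arm with a two-finger parallel gripper is mounted at the origin on the work surface. World frame = base frame: x ahead of the robot, y to its left, z up, the work surface at z = 0. Lengths are in m, angles in rad, forces in N, time in s.
With the tool pointing down it reaches from about 0.4 to 0.825 m from the base axis. Payload 7 kg.
Tool frame: the origin (TCP) lies on the centre line of the jaws, within the pads' length; the fingertips stand 8 mm ahead of it and the grasp point (between the pads) lies 11 mm behind it; z points along the fingers, y is the direction in which the jaws open and shut (so a half turn about z gives the same grasp; the last joint's range is limited). The gripper opens to 85 mm and grips with 20 to 120 N. Pads are 22 mm wide; open, the fingers measure 114 mm over their backs; the gripper's body (76 mm by 85 mm) begins 54 mm behind the grasp point. The pads swing forward as they close: fully open they stand 13 mm farther back than shut.
Start: joints at [1.47, 0.359, 0.012, 0, -1.224, -0.288], TCP at [0.256, 0.625, 0.239] pointing down, gripper open.
Joint ranges: [-3.07, 3.07], [-1.43, 2.12], [-1.02, 1.25], [-3.03, 1.67], [-3.05, -0], [-3.03, 3.03]. Speed limits (rad/s): [2.39, 2.39, 3.01, 3.14, 3.14, 3.14].

### API

Orientations are given as [roll, pitch, yaw] about the fixed x, y, z axes, in that order (R = Rz(yaw) Ry(pitch) Rx(roll)).
In Python, from workcell import monitor, camera, get_calibration, bot gives the robot as it stands. The module is installed in compiled form; this text tells all that it offers.
- The arm moves only by the tool servo_tool, never from a script. Its argument "targets" is a list of rows, each a list of 7 numbers: the shift along the tool's x, y, z in cm, then the turn, a rotation vector about the tool's x, y, z in degrees, then the gripper's target within -1 to 1 (fully open at 1, half-way at 0, shut at -1). A call has 1 to 8 rows; each row is the pose to reach, as a shift and turn from the pose commanded when the call began, along the tool's axes at that moment; what a row does not reach only later rows make up. A row lasts 1/8 s, in which the tool goes at most 62.5 mm and 10.7 degrees, less where a joint would pass 70% of its speed; a pose out of reach is approached as far as the arm can. A call with a gripper value outside its range is refused whole. The fingers move at their own pace and stop on an object; "newtons" is the grip in N (left out, the last holds). Time passes only in rows, so rows that repeat a pose let the fingers close. It gives the time, the measured TCP pose, the force and the opening at its end, in the units of the state.
- monitor.observe(): the state, without advancing time (a new reading comes with each control period).
- camera(name): name is "side" or "top" or "wrist"; returns (picture, depth): 400x640x3 uint8, red, green, blue; 400x640 float32, m along the optical axis (not along the pixel's ray), 0 where there is no reading.
- get_calibration(name): a dict with "intrinsics" (3x3 intrinsics, pixels), "T" (4x4, takes a point from camera to world coordinates). Camera axes: x right, y down, z forward; pixel columns grow to the right and rows downward; lengths in m; the calibration is good to about 2 mm. A picture is of the moment at which its call begins: read the wrist's pose just before it. get_calibration takes no time and is no camera call; for the wrist camera it gives the pose at the moment of the call.
- bot.job_done(): hands the job in, once; it reports no verdict.
The state is a dict: "time": time; "joint_positions": joint angles; "joint_velocities": joint speeds; "effort": joint torques, N m; "tcp_pos": TCP position; "orientation": TCP orientation; "wrist_force": force on the tool from outside, world axes, zero at the start; "wrist_torque": the same for the moment, N m; "finger_gap": finger opening in m.
Only numpy, scipy, OpenCV 4.12 (cv2) and the standard library are available. Lean on these libraries where they do the work, as an engineer would, in place of code of your own. Each camera call takes 0.05 s, during which the arm holds its last target. There are 200 camera calls.

### The job

On the lid of the sample case, first slide the keeper's black grip all the way to its end stop, then turn the lock's dial clockwise until it clicks into its notch with the pointer at the white mark, and then pull the shackle by its tab fully out. Take the opened lock off its staple and present it: finish while holding it level in the gripper, dial up, more than 10 cm clear of the lid and still. Leave the other things on the lid and bench where they are.

Things in the scene. Friction and masses are not known exactly. Their poses are not given: they have to be found in the camera images.
- case: Fixed flat sample case, grey with white lid, 300 x 280 x 75 mm (x, y, z). Origin: centre of its underside, 75 mm below the lid top. Shares the lock's axes: +x is the way the shackle pulls out, +y the way the keeper slides. It stands with +x roughly to the robot's left and +y roughly towards the robot. A jar and a vial stand on its lid.
- staple_foot (a point): Foot of the fixed staple, on the lid top under the lock's middle: a steel arch of 8 mm bar across the case's y, 42 mm wide, 28 mm high. The lock's slot straddles it with 1.5 mm play each side; the shut shackle runs under the arch and holds the lock down.
- lock: Loose lock, a steel block 80 x 46 x 48 mm (x, y, z), 0.5 kg in all. Origin: centre of its underside, on the lid; x along the shackle. A slot along y, 11 mm wide and 30 mm high from below, straddles the staple. Dial on the middle of its top, reaching 76 mm above the origin. Once open it lifts straight up, clear after 30 mm; grip its flat sides across the 46 mm (y), dial between the fingers.
- dial (a joint): Dial angle (rad), counter-clockwise from above; -0.5 to 1.7. 0: in the notch, pointer along the lock's +x at the white mark. Starts 0.8 to 1.35. Turns easily (0.012 N m) but for a sprung click (0.05 to 0.1 N m) felt from 0.5 with its crest at 0.26, entering the notch, and one with its crest at -0.26, leaving it; the notch draws it to within 0.05 of 0. Outside the notch the shackle is blocked after a few mm.
- dial_grip (a point): On the dial's axis, at the top of its black grip bar, 40 mm long, 12 mm thick, 22 mm high, on a 44 mm disc whose top is 22 mm below this point. Site x runs along the bar to the pointer (a small white nib) and turns with the dial.
- shackle (a joint): How far the straight shackle is pulled out of the lock (m), along the lock's +x: 0 shut, 0.026 fully out (its end stop). Slides against about 2.5 N of friction and stays where it is left. Clear of the staple from 0.021.
- tab_top (a point): Centre of the top of the shackle's pull tab, an upright steel plate 10 mm (along x) x 22 mm (along y) x 40 mm high outside the lock's +x end; its top is 44 mm above the lid.
- keeper (a joint): How far the keeper is slid (m), along the case's +y: 0 across the tab's way, 0.05 at its end stop. Starts at 0 to 0.01. About 1.5 N of friction; stays where left. Until slid, its low bar (8 mm thick, reaching 67 mm from the grip's centre to -y, top 12 mm above the lid) lies 4 mm before the tab and stops the shackle.
- keeper_top (a point): Centre of the top of the keeper's black ribbed grip, 16 x 16 mm and 32 mm high; its top is 34 mm above the lid. A fixed end stop 12 mm wide and 12 mm high stands at the end of its travel.
- jar: Bystander: small jar, 34 mm diameter, 50 mm high, on the lid at the case's +x -y corner. Origin: centre of its underside.
- vial: Bystander: amber vial, 18 mm diameter, 45 mm high, on the lid at the case's -x +y corner. Origin: centre of its underside.
- petri_stack: Bystander: clear stacked dishes, 90 mm diameter, 30 mm high, on the bench. Origin: centre of its underside.
- sample_box_a: Bystander: yellowish sample box, 86 x 116 x 45 mm, on the bench. Origin: centre of its underside.
- sample_box_b: Bystander: the same kind of box, 86 x 116 x 45 mm, on the bench. Origin: centre of its underside.
- marker: Bystander: marker pen lying on the bench, 130 x 14 x 14 mm. Origin: centre of its underside.
- reagent: Bystander: amber bottle, 60 mm diameter, 120 mm high, on the bench. Origin: centre of its underside.

How it is judged:
By the outcome, as a careful person would: the job done as asked, in the order asked, and still so for the second after the job is handed in, while the arm keeps its last pose, push and grip.
It also fails if it takes over 61 s, if anything falls off the work surface, if the arm or the gripper's body presses on something with over 40 N, if the wrist force passes 120 N, or if a joint passes its speed limit or range.

## Working session

There is one attempt and no reset: what is moved stays moved. The work goes in short steps, Python scripts to look and compute and a tool call to move; the robot and the scene stay as the last step left them, time stands still between calls to the robot, and variables do not carry over. Pictures are saved under pics/ and viewed, about 8 in all and at most 12, crops included, and the job is handed in when it is done.

Besides the shell and the picture viewer there is one more tool, called after ">>>" as name(argument=value, ...), one argument or row to a line, values as JSON. servo_tool: Moves the arm, as the interface text tells. Its arguments: {"type":"object","properties":{"targets":{"type":"array","items":{"type":"array","items":{"type":"number"}}},"newtons":{"type":"number"}},"required":["targets"]}

```bash
mkdir -p pics; cat > h.py <<'E'
import numpy as np, cv2
from workcell import monitor, camera, get_calibration, bot
def snap(n,f):
    c=get_calibration(n); p,d=camera(n); cv2.imwrite(f'pics/{f}.png',p[:,:,::-1]); np.savez(f'pics/{f}.npz',p=p,d=d,K=c['intrinsics'],T=c['T'])
    return p,d,np.array(c['intrinsics']),np.array(c['T'])
def load(f):
    z=np.load(f'pics/{f}.npz'); return z['p'],z['d'],z['K'],z['T']
def ray(uv,K,T):
    r=T[:3,:3]@np.linalg.inv(K)@np.array([uv[0],uv[1],1.]); return T[:3,3],r
def onz(uv,z,K,T):
    o,r=ray(uv,K,T); return o+r*(z-o[2])/r[2]
def proj(P,K,T):
    q=K@(T[:3,:3].T@(np.array(P)-T[:3,3])); return q[:2]/q[2]
def depthpt(uv,d,K,T):
    o,r=ray(uv,K,T); return o+r*d[int(uv[1]),int(uv[0])]
E
python3 - <<'E'
from h import *
np.set_printoptions(precision=4,suppress=True)
s=monitor.observe(); print(s)
for n in['side','top','wrist']:
    p,d,K,T=snap(n,n+'0'); print(n,K,T)
a=cv2.imread('pics/top0.png'); b=cv2.imread('pics/side0.png'); 
E
```

```text
{'time': 0.0, 'joint_positions': array([ 1.4701,  0.3594,  0.0111, -0.0004, -1.2241, -0.2881]), 'joint_velocities': array([ 0.001 ,  0.0006,  0.0002,  0.0007, -0.0004, -0.0006]), 'effort': array([ -0.0009, -58.3324,  29.3432,   6.9369,  -0.006 ,   0.    ]), 'tcp_pos': array([0.2557, 0.6242, 0.2384]), 'orientation': array([ 3.1399, -0.0001, -0.3889]), 'wrist_force': array([-0.5675, -0.0897, -0.1108]), 'wrist_torque': array([-0.0483,  0.0244,  0.019 ]), 'finger_gap': 0.08573744246849646}
side [[502.8996   0.     315.9297]
 [  0.     502.8996 203.2801]
 [  0.       0.       1.    ]] [[-0.9995 -0.0238  0.021   0.4734]
 [-0.0318  0.723  -0.6901  0.9431]
 [ 0.0012 -0.6904 -0.7234  1.1919]
 [ 0.      0.      0.      1.    ]]
top [[426.485    0.     320.6658]
 [  0.     426.485  196.6479]
 [  0.       0.       1.    ]] [[-0.0499 -0.9771  0.2069  0.2582]
 [-0.9987  0.0482 -0.0133 -0.0516]
 [ 0.003  -0.2073 -0.9783  1.2892]
 [ 0.      0.      0.      1.    ]]
wrist [[330.8685   0.     315.5877]
 [  0.     330.8685 205.3589]
 [  0.       0.       1.    ]] [[-0.3795 -0.8891 -0.2559  0.3205]
 [-0.9252  0.3653  0.1029  0.5967]
 [ 0.002   0.2758 -0.9612  0.3736]
 [ 0.      0.      0.      1.    ]]
```

View pics/top0.png

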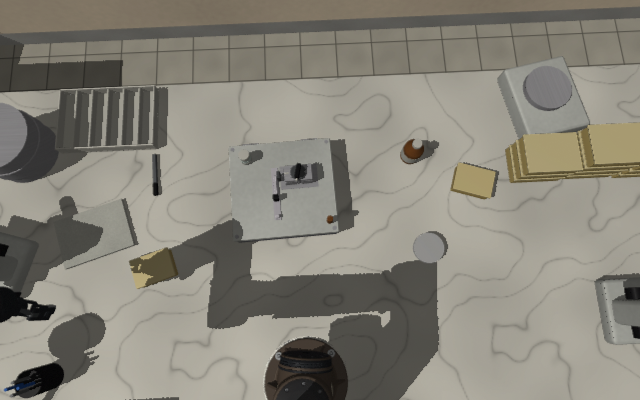

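View pics/wrist0.png

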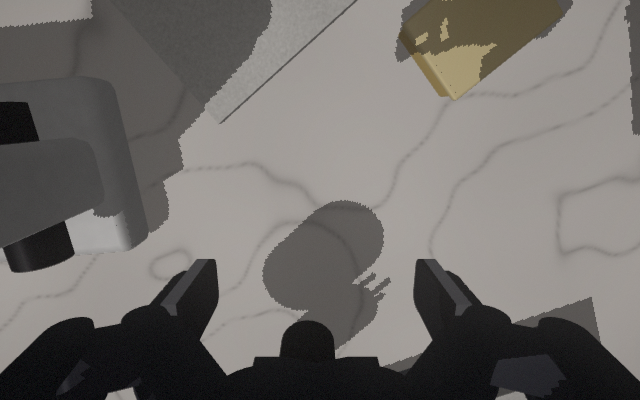

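The top view shows the case around pixels (230–338, 140–240), with the lock near (296,172), the keeper near (277,197), the jar at (245,156) and the vial at (330,219). The wrist view only shows bench.

```bash
python3 - <<'E'
from h import *
np.set_printoptions(precision=4,suppress=True)
p,d,K,T=load('top0')
for n,uv in dict(lock=(296,172),keeper=(277,197),jar=(245,156),vial=(330,219),c1=(230,150),c2=(330,140),c3=(338,234),c4=(238,240)).items(): print(n,onz(uv,.075,K,T),depthpt(uv,d,K,T))
s,d,K,T=load('side0'); 
c=proj((.62,.0,.1),K,T); print(c)
u,v=int(c[0]),int(c[1]); u0=max(u-110,0);v0=max(v-90,0); print(u0,v0)
cv2.imwrite('pics/sidecrop.png',cv2.resize(s[v0:v0+160,u0:u0+200,::-1],None,fx=4,fy=3.7))
E
```

```text
lock [0.5927 0.0008 0.075 ] [ 0.5715 -0.0025  0.1521]
keeper [0.5203 0.0589 0.075 ] [0.5119 0.0553 0.1137]
jar [0.6493 0.1502 0.075 ] [0.6325 0.1415 0.1272]
vial [ 0.448  -0.0916  0.075 ] [ 0.441  -0.0901  0.1202]
c1 [0.6701 0.1945 0.075 ] [0.6697 0.1942 0.0762]
c2 [ 0.6869 -0.1046  0.075 ] [ 0.713  -0.1079  0.001 ]
c3 [ 0.4036 -0.1121  0.075 ] [ 0.4125 -0.1158  0.0005]
c4 [0.4006 0.1733 0.075 ] [0.401  0.1739 0.0721]
[274.8481 227.1138]
164 137
```

View pics/sidecrop.png

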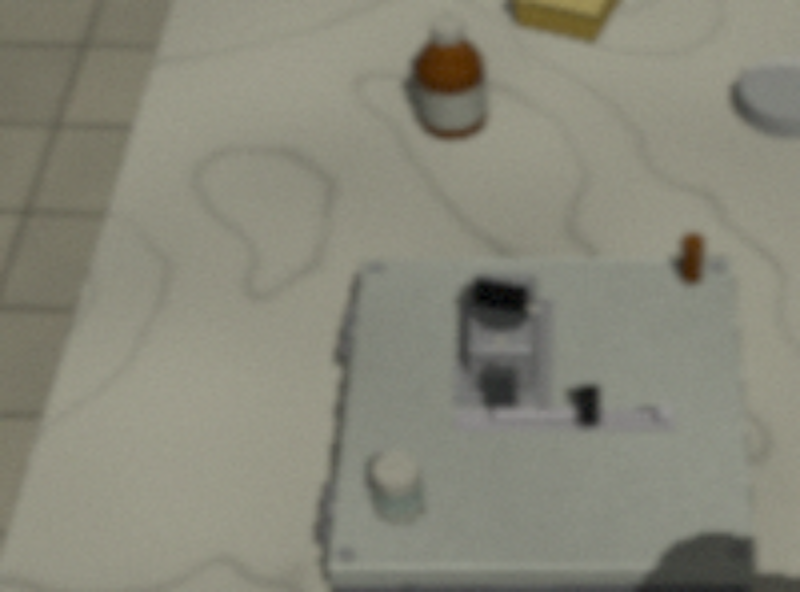

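The side view confirms the layout. The lock has its dial up with the tab at its +x end, the bar lies across the tab's way, the keeper grip is to the right, and the jar and vial stand on opposite corners.

>>> servo_tool(
  targets=[
    [3.5, 2.9, -0.1, 0, 0, 5, 0.5],
    [7.0, 5.8, -0.2, 0, 0, 10, 0.5],
    [10.5, 8.7, -0.3, 0, 0, 15, 0],
    [14, 11.6, -0.4, 0, 0, 20, 0],
    [17.5, 14.5, -0.5, 0, 0, 25, 0],
    [21, 17.4, -0.6, 0, 0, 30, 0],
    [24.5, 20.3, -0.7, 0, 0, 35, 0],
    [28, 23.2, -0.8, 0, 0, 40, 0],
  ],
)

```text
time: 1.15
tcp_pos: [0.4274, 0.3023, 0.2473]
orientation: [3.142, 0.0, -1.09]
wrist_force: [-0.0, -0.3, 0.4]
finger_gap: 0.0426
```

>>> servo_tool(
  targets=[
    [4.8, 0, 0, 0, 0, 5, 0],
    [9.6, 0, 0, 0, 0, 10, 0],
    [14.4, 0, 0, 0, 0, 15, 0],
    [19.2, 0, 0, 0, 0, 20, 0],
    [24, 0, 0, 0, 0, 23, 0],
    [24, 0, 0, 0, 0, 23, 0],
  ],
)

```text
time: 1.9
tcp_pos: [0.5394, 0.0887, 0.2468]
orientation: [3.141, -0.001, -1.493]
wrist_force: [-0.3, 0.5, 0.4]
finger_gap: 0.0429
```

```bash
python3 - <<'E'
from h import *
np.set_printoptions(precision=4,suppress=True)
s=monitor.observe();print(s['time'],s['tcp_pos'],s['orientation'],s['joint_positions'])
snap('wrist','w1')
E
```

```text
1.9 [0.5394 0.0887 0.2468] [ 3.1407 -0.0005 -1.4928] [ 0.5216  0.1433 -0.2605  0.0001 -1.1681 -0.4437]
```

View pics/w1.png

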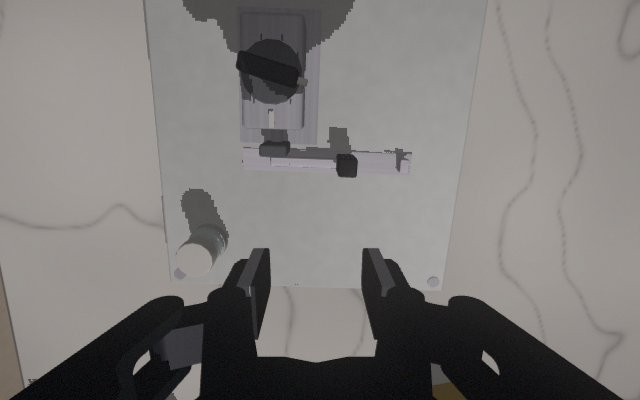

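The wrist view shows the lock at columns 240–304 and rows 12–130. Its dial is centred near (270,72), with the nib at (303,82) and the white mark at (271,118). The tab is at (275,149), the keeper grip at (346,165), the end stop at (406,162) and the jar at (205,250).

```bash
cat > meas.py <<'E'
from h import *
np.set_printoptions(precision=4,suppress=True)
def cloud(f):
    p,d,K,T=load(f); v,u=np.mgrid[0:400,0:640]
    r=np.stack([u,v,np.ones_like(u)],-1)@np.linalg.inv(K).T
    P=(r*d[...,None])@T[:3,:3].T+T[:3,3]; return p,d,K,T,P
E
python3 - <<'E'
from meas import *
p,d,K,T,P=cloud('w1')
lid=P[180:230,260:420,2]; print('lid z',np.median(lid[d[180:230,260:420]>0]))
# lid edges left/right by height
for row in range(20,240,30):
    z=P[row,:,2]; ok=(z>.06)&(z<.09); u=np.where(ok)[0]; print(row,u.min(),u.max(),P[row,u.min()],P[row,u.max()])
def box(n,m):
    v,u=np.where(m); q=P[m]; c=q[:,:2].astype(np.float32); 
    print(n,m.sum(),(u.min(),u.max(),v.min(),v.max()),'med',np.median(q,0),'rect',cv2.minAreaRect(c))
v,u=np.mgrid[0:400,0:640]; z=P[...,2]
def reg(a,b,c,e): return (u>=a)&(u<b)&(v>=c)&(v<e)&(d>0)
k=reg(325,370,140,190)&(z>.098); print('kz',np.percentile(z[k],[5,50,95])); box('keeper top',k&(z>np.percentile(z[k],95)-.004))
t=reg(250,300,130,165)&(z>.10); print('tz',np.percentile(z[t],[5,50,95])); box('tab top',t&(z>np.percentile(z[t],95)-.004))
e=reg(395,420,145,180)&(z>.081);box('stop',e)
l=reg(225,330,5,135)&(z>.118)&(z<.127); box('lock top',l)
g=reg(225,315,40,100)&(z>.144); box('dial bar',g); print(np.percentile(z[g],[5,50,95]))
E
```

```text
lid z 0.07561991875432689
20 146 484 [ 0.691  -0.0438  0.0741] [ 0.4101 -0.0657  0.0746]
50 149 479 [ 0.6895 -0.0208  0.0748] [ 0.4093 -0.0427  0.0746]
80 151 474 [0.6897 0.0032 0.0738] [ 0.4087 -0.0187  0.0749]
110 154 470 [0.6881 0.0283 0.0746] [0.4073 0.0064 0.0755]
140 157 465 [0.6868 0.0546 0.0747] [0.4061 0.0328 0.0747]
170 160 460 [0.6851 0.082  0.0756] [0.4058 0.0603 0.076 ]
200 163 455 [0.6835 0.1108 0.0761] [0.4047 0.0895 0.0756]
230 166 451 [0.6827 0.1418 0.0747] [0.4022 0.1204 0.0744]
kz [0.1027 0.1092 0.1106]
keeper top 362 (np.int64(338), np.int64(357), np.int64(158), np.int64(177)) med [0.5148 0.0608 0.1093] rect ((0.5144832134246826, 0.06124082952737808), (0.015983982011675835, 0.01627359539270401), 4.130924701690674)
tz [0.1056 0.119  0.1204]
tab top 347 (np.int64(259), np.int64(286), np.int64(144), np.int64(157)) med [0.5763 0.0502 0.1192] rect ((0.5761361122131348, 0.050658196210861206), (0.02138691395521164, 0.010140336118638515), 1.9510729312896729)
stop 139 (np.int64(398), np.int64(408), np.int64(159), np.int64(172)) med [0.4628 0.0589 0.0874] rect ((0.4621407985687256, 0.058872900903224945), (0.011901652440428734, 0.008228110149502754), 89.56476593017578)
lock top 4076 (np.int64(240), np.int64(304), np.int64(12), np.int64(129)) med [ 0.577  -0.0215  0.1233] rect ((0.5787538886070251, -0.006279397755861282), (0.046207305043935776, 0.08019505441188812), 2.390488386154175)
dial bar 1226 (np.int64(236), np.int64(297), np.int64(51), np.int64(86)) med [ 0.5785 -0.006   0.1513] rect ((0.5786421298980713, -0.006242156960070133), (0.012106533162295818, 0.04010453075170517), 77.8267593383789)
[0.1493 0.1513 0.1526]
```

Keeper, tab and lock all measure close to the text. Next I'll go above the keeper, re-measure from this second place, then lower.

>>> servo_tool(
  targets=[
    [0.8, 0.9, 2.0, 0, 0, 1, 0],
    [1.7, 1.8, 4, 0, 0, 2, 0],
    [2.5, 2.7, 6, 0, 0, 2, 0],
    [2.5, 2.7, 7.5, 0, 0, 2, 0],
    [2.5, 2.7, 7.5, 0, 0, 2, 0],
  ],
)

```text
time: 2.58
tcp_pos: [0.5135, 0.0647, 0.1715]
orientation: [3.14, -0.001, -1.522]
wrist_force: [0.2, 0.3, 0.2]
finger_gap: 0.0426
```

```bash
python3 - <<'E'
from meas import *
s=monitor.observe();print(s['time'],s['tcp_pos'],s['orientation'])
snap('wrist','w2')
p1,d1,K,T1,P1=cloud('w1');p,d,K,T,P=cloud('w2')
for n,q in dict(keep=(.5145,.0612,.1094),tab=(.5761,.0507,.1192),dial=(.5786,-.0062,.1513)).items(): print(n,proj(q,K,T))
v,u=np.mgrid[0:400,0:640];z=P[...,2]
def near(q,r,lo,hi):
    return (np.hypot(P[...,0]-q[0],P[...,1]-q[1])<r)&(z>lo)&(z<hi)&(d>0)
for n,q,r,lo,hi in [('keep',(.5145,.0612),.02,.105,.114),('tab',(.5761,.0507),.02,.115,.124),('dial',(.5786,-.0062),.03,.144,.156)]:
    m=near(q,r,lo,hi)
    if m.sum()>20: print(n,m.sum(),cv2.minAreaRect(P[m][:,:2].astype(np.float32)),np.median(z[m]))
# ray triangulation of black tops
def cen(p,c):
    g=p.max(2); return g
E
```

```text
2.575 [0.5135 0.0647 0.1715] [ 3.1401 -0.0007 -1.5222]
keep [313.9403 222.367 ]
tab [210.2808 206.208 ]
dial [178.0426 103.9839]
keep 642 ((0.5147922039031982, 0.06088155508041382), (0.01608247123658657, 0.016338685527443886), 2.5833139419555664) 0.10929888325490644
tab 714 ((0.5764790177345276, 0.043374091386795044), (0.021854253485798836, 0.02408980391919613), 3.246985912322998) 0.11923525387567555
dial 2538 ((0.5787341594696045, -0.006288006901741028), (0.012081624008715153, 0.04040628671646118), 77.69949340820312) 0.15122394399573935
```

View pics/w2.png

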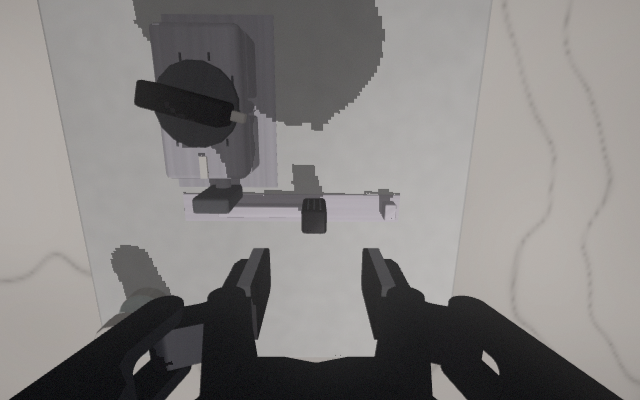

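The keeper (314,215), tab (215,198) and dial agree from both wrist positions to within 0.5 mm. Lowering onto the keeper.

>>> servo_tool(
  newtons=30,
  targets=[
    [0.35, -0.1, 3, 0, 0, 0, 0],
    [0.35, -0.1, 5.5, 0, 0, 0, 0],
    [0.35, -0.1, 7.1, 0, 0, 0, 0],
    [0.35, -0.1, 7.1, 0, 0, 0, 0],
    [0.35, -0.1, 7.1, 0, 0, 0, -1],
    [0.35, -0.1, 7.1, 0, 0, 0, -1],
    [0.35, -0.1, 7.1, 0, 0, 0, -1],
    [0.35, -0.1, 7.1, 0, 0, 0, -1],
  ],
)

```text
time: 3.62
tcp_pos: [0.5159, 0.0612, 0.1025]
orientation: [-3.139, 0.001, -1.523]
wrist_force: [0.0, 0.7, 6.3]
finger_gap: 0.0154
```

>>> servo_tool(
  targets=[
    [0, 0.6, -0.1, 0, 0, 0, -1],
    [0, 1.2, -0.1, 0, 0, 0, -1],
    [0, 1.8, -0.1, 0, 0, 0, -1],
    [0, 2.4, -0.1, 0, 0, 0, -1],
    [0, 3.0, -0.1, 0, 0, 0, -1],
    [0, 3.5, -0.1, 0, 0, 0, -1],
    [0, 3.7, -0.1, 0, 0, 0, -1],
  ],
)

```text
time: 4.5
tcp_pos: [0.478, 0.0595, 0.1026]
orientation: [-3.141, 0.001, -1.523]
wrist_force: [0.9, 5.4, -0.9]
finger_gap: 0.0151
```

>>> servo_tool(
  targets=[
    [0, 0.3, 0, 0, 0, 0, -1],
    [0, 0.5, 0, 0, 0, 0, -1],
    [0, 0.6, 0, 0, 0, 0, -1],
    [0, 0.7, 0, 0, 0, 0, -1],
  ],
)

```text
time: 5.0
tcp_pos: [0.4737, 0.0595, 0.1027]
orientation: [-3.136, 0.001, -1.522]
wrist_force: [16.9, -1.0, -15.5]
finger_gap: 0.0148
```

Force rose to 17 N and motion stopped at the end stop. Release and lift.

>>> servo_tool(
  targets=[
    [0, -0.2, 0, 0, 0, 0, 0],
    [0, -0.2, 0, 0, 0, 0, 0],
    [0, -0.2, 0, 0, 0, 0, 0],
    [0, -0.2, -3, 0, 0, 0, 0],
    [0, -0.2, -6, 0, 0, 0, 0],
    [0, -0.2, -9, 0, 0, 0, 0],
    [0, -0.2, -9, 0, 0, 0, 0],
    [0, -0.2, -9, 0, 0, 0, 0],
  ],
)

```text
time: 6.0
tcp_pos: [0.4725, 0.0586, 0.1919]
orientation: [3.141, 0.0, -1.523]
wrist_force: [-0.3, -0.5, -0.2]
finger_gap: 0.0427
```

```bash
python3 - <<'E'
from meas import *
s=monitor.observe();print(s['time'],s['tcp_pos'],s['orientation'],s['joint_positions'])
snap('wrist','w3')
p,d,K,T,P=cloud('w3');z=P[...,2]
L=np.array([.5787,-.0063]);a=np.deg2rad(92.5);R=np.array([[np.cos(a),np.sin(a)],[-np.sin(a),np.cos(a)]])
Q=(P[...,:2]-L)@R.T
m=(abs(Q[...,0]-.07)<.02)&(Q[...,1]>.06)&(Q[...,1]<.13)&(d>0)
k=m&(z>.105)&(z<.114); print('keeper case',Q[k].min(0),Q[k].max(0))
k=m&(z>.084)&(z<.090); print('stop/bar',Q[k].min(0),Q[k].max(0))
E
```

```text
6.0 [0.4725 0.0586 0.1919] [ 3.1409  0.0001 -1.5235] [ 0.5377  0.0674 -0.4813 -0.0004 -1.0227 -0.4901]
keeper case [0.0616 0.094 ] [0.0787 0.1094]
stop/bar [0.0617 0.06  ] [0.0758 0.1177]
```

The keeper grip now sits against the stop, a 41 mm slide from its starting offset. Now over the dial, turning the jaws to straddle the bar.

>>> servo_tool(
  targets=[
    [1, -1.5, 0, 0, 0, -9.5, 0],
    [2, -3, 0, 0, 0, -19, 0],
    [3, -4.5, 0, 0, 0, -28.5, 0],
    [4, -6, 0, 0, 0, -38, 0],
    [5, -7.5, 0, 0, 0, -47.5, 0],
    [6, -9, 0, 0, 0, -57, 0],
    [7, -10.3, 0, 0, 0, -66.5, 0],
    [7, -10.3, 0, 0, 0, -75, 0],
  ],
)

```text
time: 7.05
tcp_pos: [0.5793, -0.007, 0.1905]
orientation: [3.14, 0.003, -0.21]
wrist_force: [0.2, 0.1, -0.2]
finger_gap: 0.0426
```

```bash
python3 - <<'E'
from meas import *
snap('wrist','w4')
s=monitor.observe();print(s['time'],s['tcp_pos'],s['orientation'],s['joint_positions'])
p,d,K,T,P=cloud('w4');z=P[...,2]
m=(np.hypot(P[...,0]-.5787,P[...,1]+.0063)<.03)&(z>.144)&(z<.156)&(d>0)
print(m.sum()); 
if m.sum()>20: print(cv2.minAreaRect(P[m][:,:2].astype(np.float32)))
E
```

```text
7.1 [ 0.5789 -0.0068  0.1906] [ 3.1402  0.0027 -0.2033] [ 0.3257  0.2404 -0.2717 -0.0002 -1.0617  1.0419]
1414
((0.578978419303894, -0.006174653768539429), (0.011659344658255577, 0.0400649756193161), 78.08200073242188)
```

>>> servo_tool(
  newtons=25,
  targets=[
    [0, 0, 2, 0, 0, 0, 0],
    [0, 0, 4, 0, 0, 0, 0],
    [0, 0, 5, 0, 0, 0, 0],
    [0, 0, 5, 0, 0, 0, 0],
    [0, 0, 5, 0, 0, 0, -1],
    [0, 0, 5, 0, 0, 0, -1],
    [0, 0, 5, 0, 0, 0, -1],
    [0, 0, 5, 0, 0, 0, -1],
  ],
)

```text
time: 8.1
tcp_pos: [0.5799, -0.006, 0.143]
orientation: [-3.141, -0.001, -0.214]
wrist_force: [0.0, 2.4, 2.8]
finger_gap: 0.011
```

>>> servo_tool(
  targets=[
    [0, 0, 0, 0, 0, 9.5, -1],
    [0, 0, 0, 0, 0, 19, -1],
    [0, 0, 0, 0, 0, 28.5, -1],
    [0, 0, 0, 0, 0, 38, -1],
    [0, 0, 0, 0, 0, 47.5, -1],
    [0, 0, 0, 0, 0, 57, -1],
    [0, 0, 0, 0, 0, 66.5, -1],
    [0, 0, 0, 0, 0, 75.5, -1],
  ],
)

```text
time: 9.1
tcp_pos: [0.5791, -0.0066, 0.143]
orientation: [3.142, -0.0, -1.537]
wrist_force: [-2.3, 0.2, 6.1]
finger_gap: 0.0113
```

>>> servo_tool(
  targets=[
    [0, 0, 0, 0, 0, 0, -1],
    [0, 0, 0, 0, 0, 0, -1],
  ],
)

```text
time: 9.35
tcp_pos: [0.579, -0.0066, 0.143]
orientation: [3.142, -0.0, -1.532]
wrist_force: [-2.4, 0.2, 5.6]
finger_gap: 0.0116
```

>>> servo_tool(
  targets=[
    [0, 0, 0, 0, 0, 0, 0],
    [0, 0, 0, 0, 0, 0, 0],
    [0, 0, -3, 0, 0, 0, 0],
    [0, 0, -6, 0, 0, 0, 0],
    [-3, 0, -6, 0, 0, 0, 0],
    [-5.7, 0, -6, 0, 0, 0, 0],
    [-5.7, 0, -6, 0, 0, 0, 0],
  ],
)

```text
time: 10.22
tcp_pos: [0.5769, 0.052, 0.2022]
orientation: [3.141, 0.0, -1.53]
wrist_force: [-0.1, 0.1, 0.1]
finger_gap: 0.043
```

```bash
cat > look.py <<'E'
import sys
from meas import *
f=sys.argv[1]
s=monitor.observe();print(s['time'],s['tcp_pos'],s['orientation'])
snap('wrist',f)
p,d,K,T,P=cloud(f);z=P[...,2]
L=np.array([.5787,-.0063]);a=np.deg2rad(92.5);R=np.array([[np.cos(a),np.sin(a)],[-np.sin(a),np.cos(a)]])
Q=(P[...,:2]-L)@R.T; qx,qy=Q[...,0],Q[...,1]
def rep(n,m):
    m=m&(d>0); print(n,m.sum())
    if m.sum()>20: print('  case rect',cv2.minAreaRect(Q[m].astype(np.float32)),'z',np.median(z[m]))
rep('dial bar',(np.hypot(qx,qy)<.03)&(z>.144)&(z<.156))
rep('tab',(abs(qy)<.02)&(qx>.046)&(qx<.1)&(z>.115)&(z<.124))
rep('lock top',(abs(qy)<.04)&(abs(qx)<.06)&(z>.119)&(z<.1265))
rep('keeper',(abs(qx-.07)<.02)&(qy>.03)&(qy<.14)&(z>.105)&(z<.114))
E
python3 look.py w5
```

```text
10.225 [0.5769 0.052  0.2022] [ 3.1414  0.     -1.5302]
dial bar 1567
  case rect ((-0.00044576823711395264, -0.0002290736883878708), (0.01200343482196331, 0.039883263409137726), 86.5843505859375) z 0.15136275821152964
tab 452
  case rect ((0.05638209357857704, -0.004107508808374405), (0.021763620898127556, 0.010272296145558357), 86.6754379272461) z 0.11920171812378658
lock top 5324
  case rect ((0.010027136653661728, -0.0009626578539609909), (0.04620153456926346, 0.10088004916906357), 86.12638092041016) z 0.12333999556758801
keeper 491
  case rect ((0.0702301412820816, 0.10132861137390137), (0.015775585547089577, 0.016803162172436714), 89.07233428955078) z 0.10937746873344231
```

View pics/w5.png

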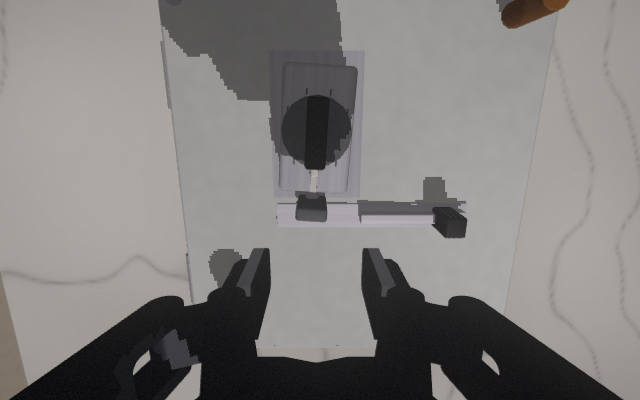

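The dial pointer is at the white mark (315,180). The keeper grip is against its stop at (450,222) and the tab is at (311,208). Lock, dial and tab are all turned about 3.5° together within the staple's play, so the dial is in its notch relative to the lock. I'll grip the tab at its actual angle.

>>> servo_tool(
  newtons=40,
  targets=[
    [0.2, -0.3, 4, 0, 0, 3.3, 0],
    [0.2, -0.3, 8, 0, 0, 3.3, 0],
    [0.2, -0.3, 9.8, 0, 0, 3.3, 0],
    [0.2, -0.3, 9.8, 0, 0, 3.3, 0],
    [0.2, -0.3, 9.8, 0, 0, 3.3, -1],
    [0.2, -0.3, 9.8, 0, 0, 3.3, -1],
    [0.2, -0.3, 9.8, 0, 0, 3.3, -1],
    [0.2, -0.3, 9.8, 0, 0, 3.3, -1],
  ],
)

```text
time: 11.28
tcp_pos: [0.5807, 0.0488, 0.1053]
orientation: [-3.14, 0.0, -1.589]
wrist_force: [0.8, -0.8, 5.1]
finger_gap: 0.0211
```

>>> servo_tool(
  targets=[
    [0, 0.2, 0, 0, 0, -1.7, -1],
    [0, 0.4, 0, 0, 0, -3.4, -1],
    [-0.4, 0.42, 0, 0, 0, -3.4, -1],
    [-0.8, 0.45, 0, 0, 0, -3.4, -1],
    [-1.2, 0.47, 0, 0, 0, -3.4, -1],
    [-1.6, 0.5, 0, 0, 0, -3.4, -1],
    [-2.0, 0.52, 0, 0, 0, -3.4, -1],
    [-2.3, 0.54, 0, 0, 0, -3.4, -1],
  ],
)

```text
time: 12.28
tcp_pos: [0.5764, 0.0723, 0.1051]
orientation: [-3.139, 0.0, -1.529]
wrist_force: [4.6, -2.8, 3.8]
finger_gap: 0.021
```

>>> servo_tool(
  targets=[
    [-0.2, 0, 0, 0, 0, 0, -1],
    [-0.4, 0, 0, 0, 0, 0, -1],
    [-0.5, 0, 0, 0, 0, 0, -1],
    [-0.6, 0, 0, 0, 0, 0, -1],
    [-0.6, 0, 0, 0, 0, 0, -1],
  ],
)

```text
time: 12.9
tcp_pos: [0.5752, 0.0769, 0.1047]
orientation: [-3.141, -0.002, -1.529]
wrist_force: [3.0, -6.5, 5.4]
finger_gap: 0.0207
```

>>> servo_tool(
  targets=[
    [-0.2, 0, 0, 0, 0, 0, -1],
    [-0.3, 0, 0, 0, 0, 0, -1],
    [-0.3, 0, 0, 0, 0, 0, -1],
  ],
)

```text
time: 13.28
tcp_pos: [0.5746, 0.0774, 0.1045]
orientation: [3.14, -0.005, -1.53]
wrist_force: [6.6, -19.2, 4.8]
finger_gap: 0.0211
```

At the end stop (19 N). Release, lift, and check.

>>> servo_tool(
  targets=[
    [0.3, 0, 0, 0, 0, 0, 0],
    [0.3, 0, 0, 0, 0, 0, 0],
    [0.3, 0, 0, 0, 0, 0, 0],
    [0.3, 0, -3, 0, 0, 0, 0],
    [0.3, 0, -6, 0, 0, 0, 0.5],
    [0.3, 0, -9, 0, 0, 0, 1],
    [0.3, 0, -10, 0, 0, 0, 1],
    [0.3, 0, -10, 0, 0, 0, 1],
  ],
)

```text
time: 14.28
tcp_pos: [0.5749, 0.0783, 0.2044]
orientation: [-3.141, 0.001, -1.53]
wrist_force: [-0.7, 0.1, -0.3]
finger_gap: 0.0856
```

```bash
sed -i 's/(abs(qy)<.04)&(abs(qx)<.06)&(z>.119)/(abs(qy)<.04)\&(abs(qx)<.046)\&(z>.119)/' look.py; python3 look.py w6
```

```text
14.275 [0.5749 0.0783 0.2044] [-3.141   0.0007 -1.53  ]
dial bar 1726
  case rect ((0.0011465921998023987, 0.00016158539801836014), (0.03929533809423447, 0.011980605311691761), 0.24652037024497986) z 0.1513221643606819
tab 431
  case rect ((0.08363856375217438, 0.0004921583458781242), (0.009523779153823853, 0.02119266800582409), 0.3565478026866913) z 0.11928424742750246
lock top 5484
  case rect ((0.0012152791023254395, 0.00020064227283000946), (0.08025454729795456, 0.04609029367566109), 0.17139582335948944) z 0.12338915371164849
keeper 521
  case rect ((0.07016919553279877, 0.10127595067024231), (0.015737973153591156, 0.016656363382935524), 89.28656768798828) z 0.10935950639593417
```

View pics/w6.png

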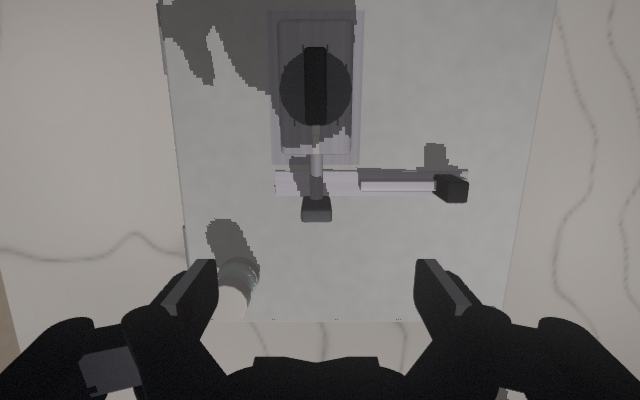

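The shackle is out: the tab at (316,210) is 25.4 mm further out. The dial is still at the mark, and the lock lies square at case (1, 0) mm. Now going over the lock and down with the jaws wide open.

>>> servo_tool(
  newtons=70,
  targets=[
    [4, 0, 0, 0, 0, 0, 1],
    [8.3, 0, 0, 0, 0, 0, 1],
    [8.3, 0, 0, 0, 0, 0, 1],
    [8.3, 0, 4, 0, 0, 0, 1],
    [8.3, 0, 8, 0, 0, 0, 1],
    [8.3, 0, 10, 0, 0, 0, 1],
    [8.3, 0, 10.9, 0, 0, 0, 1],
    [8.3, 0, 10.9, 0, 0, 0, 1],
  ],
)

```text
time: 15.32
tcp_pos: [0.578, -0.0048, 0.0946]
orientation: [3.14, -0.0, -1.53]
wrist_force: [-0.4, -0.5, 0.2]
finger_gap: 0.0851
```

>>> servo_tool(
  targets=[
    [0, 0, 0, 0, 0, 0, -1],
    [0, 0, 0, 0, 0, 0, -1],
    [0, 0, 0, 0, 0, 0, -1],
    [0, 0, 0, 0, 0, 0, -1],
    [0, 0, 0, 0, 0, 0, -1],
  ],
)

```text
time: 15.95
tcp_pos: [0.5788, -0.0049, 0.0964]
orientation: [-3.14, 0.0, -1.53]
wrist_force: [-1.5, 1.0, 6.0]
finger_gap: 0.0448
```

Lift straight up, slowly through the first 3 cm.

>>> servo_tool(
  targets=[
    [0, 0, -0.5, 0, 0, 0, -1],
    [0, 0, -1, 0, 0, 0, -1],
    [0, 0, -1.5, 0, 0, 0, -1],
    [0, 0, -2, 0, 0, 0, -1],
    [0, 0, -2.5, 0, 0, 0, -1],
    [0, 0, -3, 0, 0, 0, -1],
    [0, 0, -3.5, 0, 0, 0, -1],
    [0, 0, -4, 0, 0, 0, -1],
  ],
)

```text
time: 16.95
tcp_pos: [0.5782, -0.0051, 0.1356]
orientation: [3.142, 0.0, -1.53]
wrist_force: [-0.2, 0.4, -5.6]
finger_gap: 0.0452
```

>>> servo_tool(
  targets=[
    [0, 0, -2, 0, 0, 0, -1],
    [0, 0, -4, 0, 0, 0, -1],
    [0, 0, -6, 0, 0, 0, -1],
    [0, 0, -8, 0, 0, 0, -1],
    [0, 0, -10, 0, 0, 0, -1],
    [0, 0, -11.5, 0, 0, 0, -1],
    [0, 0, -12, 0, 0, 0, -1],
    [0, 0, -12, 0, 0, 0, -1],
  ],
)

```text
time: 17.95
tcp_pos: [0.5781, -0.005, 0.2551]
orientation: [3.141, 0.0, -1.53]
wrist_force: [0.3, -0.2, -5.5]
finger_gap: 0.045
```

>>> servo_tool(
  targets=[
    [0, 0, 0, 0, 0, 0, -1],
    [0, 0, 0, 0, 0, 0, -1],
    [0, 0, 0, 0, 0, 0, -1],
    [0, 0, 0, 0, 0, 0, -1],
  ],
)

```text
time: 18.45
tcp_pos: [0.5782, -0.0051, 0.2551]
orientation: [3.141, -0.0, -1.53]
wrist_force: [0.3, -0.1, -5.5]
finger_gap: 0.0449
```

```bash
python3 - <<'E'
from meas import *
s=monitor.observe();print({k:s[k] for k in('time','tcp_pos','orientation','wrist_force','wrist_torque','finger_gap','joint_velocities')})
p=snap('side','s7')[0]; w,d,K,T=snap('wrist','w7')
_,_,_,_,P=cloud('w7'); z=P[...,2]
L=np.array([.5787,-.0063]);a=np.deg2rad(92.5);R=np.array([[np.cos(a),np.sin(a)],[-np.sin(a),np.cos(a)]]);Q=(P[...,:2]-L)@R.T
dz=s['tcp_pos'][2]-.0964
for n,lo,hi in(('top',.118,.128),('bar',.146,.157),('tab',.112,.124)):
    m=(z>lo+dz)&(z<hi+dz)&(d>0)&(abs(Q[...,1])<.022)&(abs(Q[...,0])<(.04 if n!='tab' else .1))
    if n=='tab': m&=Q[...,0]>.06
    q=Q[m]; print(n,m.sum())
    if m.sum()>20:
        A=np.c_[q,np.ones(len(q))]; print(' slope',np.linalg.lstsq(A,z[m],rcond=None)[0],'rect',cv2.minAreaRect(q.astype(np.float32)))
c=p[130:290,150:350]; c=cv2.resize(c,(400,320)); cv2.imwrite('pics/fin.png',np.hstack([c,cv2.resize(w,(400,250)) if 0 else np.vstack([cv2.resize(w,(400,250)),np.zeros((70,400,3),np.uint8)])])[:,:,::-1])
E
```

```text
{'time': 18.45, 'tcp_pos': array([ 0.5782, -0.0051,  0.2551]), 'orientation': array([ 3.1413, -0.0001, -1.5302]), 'wrist_force': array([ 0.3003, -0.1432, -5.4902]), 'wrist_torque': array([-0.0652,  0.07  , -0.0064]), 'finger_gap': 0.04487788917600922, 'joint_velocities': array([ 0.0008, -0.0012,  0.0017,  0.0006,  0.0011,  0.    ])}
top 9058
 slope [0.0278 0.0054 0.2828] rect ((-0.008040957152843475, 2.475455403327942e-06), (0.0628603920340538, 0.0439835824072361), 0.009527403861284256)
bar 2916
 slope [ 0.0498 -0.0014  0.3104] rect ((-0.009468869306147099, 4.749000072479248e-05), (0.020565133541822433, 0.0439782589673996), 0.8170357942581177)
tab 0
```

View pics/fin.png

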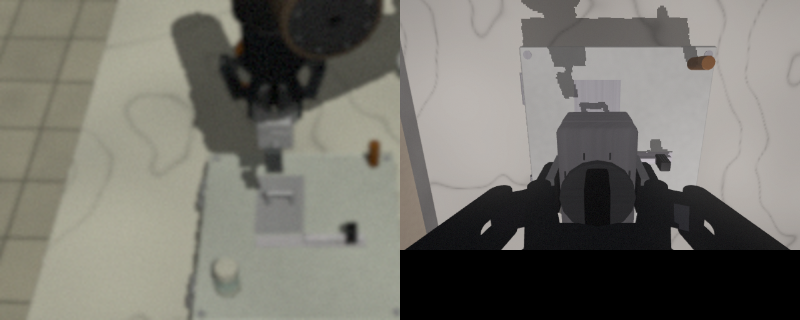

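The lock is in the gripper, dial up. The staple stands empty on the lid, and the jar, vial and keeper are in place. Checking tilt more carefully.

```bash
python3 - <<'E'
from meas import *
p,d,K,T,P=cloud('w7'); z=P[...,2]
L=np.array([.5787,-.0063]);a=np.deg2rad(92.5);R=np.array([[np.cos(a),np.sin(a)],[-np.sin(a),np.cos(a)]]);Q=(P[...,:2]-L)@R.T
for xr,lo,hi in(((-.037,-.024),.275,.29),((-.018,.0),.302,.318),):
    m=(Q[...,0]>xr[0])&(Q[...,0]<xr[1])&(abs(Q[...,1])<(.02 if lo<.3 else .005))&(z>lo)&(z<hi)&(d>0); q=Q[m];zz=z[m]
    for _ in range(4):
        A=np.c_[q,np.ones(len(q))];s=np.linalg.lstsq(A,zz,rcond=None)[0];k=abs(zz-A@s)<.0015;q,zz=q[k],zz[k]
    print(s,len(q),np.median(zz))
    for x in np.linspace(*xr,6): 
        b=abs(Q[...,0]-x)<.001; b&=m; print(round(x,4),np.median(z[b]) if b.sum() else None)
E
```

```text
[0.0033 0.0034 0.2823] 4062 0.2822367150388097
-0.037 0.2820676237803025
-0.0344 0.282246401478526
-0.0318 0.2823019903487901
-0.0292 0.28220926691168846
-0.0266 0.2822487926367315
-0.024 0.28226905991088913
[0.0065 0.0111 0.3103] 1926 0.3102198352813273
-0.018 0.3098619601209904
-0.0144 0.3101854370518933
-0.0108 0.3102401440702775
-0.0072 0.31023384388039515
-0.0036 0.3102274560832263
0.0 0.3101509634902934
```

Level to within 0.5°; underside about 16 cm above the lid. Handing in.

```bash
python3 -c "
from workcell import bot; print(bot.job_done())"
```

```text
the job is handed in; nothing more can be done
None
```

The job is done and handed in at about 18.6 s on the robot's clock. The lock is open, off its staple and held in the gripper. The steps were done in the order asked:

- **Keeper:** I slid the black grip about 41 mm to its end stop. Force rose to 17 N there, and a depth check afterwards showed the grip against the stop.
- **Dial:** I turned it about 75° clockwise to the white mark. The lock had turned about 3.5° with it in the staple's play, and the dial was within about 0.5° of the lock's own axis. I straightened the lock while gripping the tab.
- **Shackle:** I pulled it to its end stop, where force reached 19 N. The tab measured 25.4 mm further out than at the start; full travel is 26 mm. The last picture before lifting showed it out and the dial still at the mark.
- **Lock:** I lifted it off the staple, and the wrist reads about 5.5 N, as expected for 0.5 kg.

**Last checks:**
- The lock's underside is about 16 cm above the lid and the arm is still.
- A first tilt fit gave 2–3°, but it included pixels at the edges. A cleaner fit on flat areas gave under 0.7°.
- In the final side and wrist views the jar, vial and keeper were in place.
- The lock hid the tab in the final wrist view, so I did not measure the shackle again after the lift.
- I did not separately check the other things on the bench at the end. The arm kept clear of them.

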